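# Push a steel bracket off the feeder ledge into the chute

## Task

Slide the steel angle bracket left along the feeder's ledge to the gap between the fence and the stop, and push it out through that gap so that it drops down the chute and lies in the steel catch tray underneath. Only push it, never pick it up, and push gently: under 20 N at all times. Leave the crucible, the cap and the jar where they are.

Things in the scene. Friction and masses are not known exactly. Their poses are not given: they have to be found in the camera images.
- feeder: Fixed specimen feeder: white housing with a flat dark grey deck (the ledge) and, on its far side, a steel catch tray. Origin: at bench height under the middle of the deck's far edge; x points away from the robot over the edge, y left along the edge, z up. Deck x -150 to 0, y -150 to +150 mm, top at z 110. A gate (fence, gap, stop, chute in one rigid piece) is fixed on it.
- fence_line (a point): Middle of the near face of the fence line, at deck level (feeder's axes). The steel fence along the edge is 6 mm thick, 5 mm high (lower than the bracket's flat leg). Right of the gap it runs 120 mm; the gap has no fence or lip; left of the stop another 30 mm. The fence is rigid: pushing on against it makes the force rise steeply.
- gap_range (a point): Middle of the range of the gap, on the edge at deck height (feeder's axes). The gap is 66 mm wide; its own place is NOT reported: its middle lies up to 23 mm left or right (y) of this point. Its left end is the stop's right face: a rigid block 12 mm wide (y), 55 mm back from the edge, 22 mm high. Slide the bracket left until it meets the stop; force then rises steeply.
- tray (a point): Centre of the catch tray's floor, 4 mm above the bench (feeder's axes). Open tray, outside 140 mm (x) by 190 mm (y), walls 4 mm thick, 35 mm high, fixed. The sheet-steel chute hangs under the gap against the edge, 86 mm wide inside, open above and below, from 8 to 58 mm below deck level, out to 100 mm from the edge, and empties into the tray.
- bracket: Loose steel angle bracket, 140 to 260 g, on the deck behind the fence, right of the gap's middle, skewed up to 0.2 rad from the feeder's axes. Origin: middle of the underside of its flat leg (34 mm x, 60 mm y, 10 mm thick). Centre of mass at x -4, z 9 mm. Takes about 1 to 4 N to slide. Tips off the edge when its centre of mass is past it; push its rear face to 12 mm past.
- bracket_upright (a point): Centre of the bracket's upright leg (20 mm above the deck): along its rear edge (bracket x -17 to -11 mm, the side toward the robot), 60 mm long in y, 6 mm thick, its top 30 mm above the deck. Bracket's axes. Its rear face is the place to push forward.
- crucible: Bystander: black lidded graphite crucible, 82 mm across, 104 mm high with its lid knob, standing on the bench left of the feeder; origin at the centre of its underside.
- cap: Bystander: small red plastic bottle cap, 38 mm across, 14 mm high, lying on the bench right of the feeder; origin at the centre of its underside.
- jar: Bystander: amber glass jar, 56 mm across, 75 mm high, on the bench right of the feeder; origin at the centre of its underside.
Mind the look-alikes: they are no part of the job. What is shaped like the bracket but pink or red is not meant.

How it is judged:
At the end, for the whole second after the job is handed in: The bracket lies at rest (slower than 20 mm/s) within the outline of the catch tray, its origin less than 45 mm above the bench (x of bracket in the frame of feeder between 0.005 and 0.145 m and y of bracket in the frame of feeder between -0.062 and 0.128 m and height (world z) of bracket below 0.045 m and linear speed of bracket below 0.02 m/s); the robot touches nothing.
It fails at once if the robot pushes the bracket with 20 N or more (contact force between any of the fingers, the arm and bracket above 20 N).
It fails at once if the bracket is picked up (its origin more than 20 mm above the deck) (height (world z) of bracket above 0.13 m).
It fails at once if the crucible is moved by more than 20 mm (distance of crucible from where it was at the start of the episode above 0.02 m).
It fails at once if the cap is moved by more than 20 mm (distance of cap from where it was at the start of the episode above 0.02 m).
It fails at once if the jar is moved by more than 20 mm (distance of jar from where it was at the start of the episode above 0.02 m).
It also fails if it takes over 58 s, if anything falls off the work surface, if the arm or the gripper's body presses on something with over 40 N, if the wrist force passes 120 N, or if a joint passes its speed limit or range.

## Robot

A 7-joint arm with a two-finger parallel gripper is mounted at the origin on the work surface. World frame = base frame: x ahead of the robot, y to its left, z up, the work surface at z = 0. Lengths are in m, angles in rad, forces in N, time in s.
With the tool pointing down it reaches from about 0.375 to 0.925 m from the base axis. Payload 3.1 kg.
Tool frame: the origin (TCP) lies at the very end of the fingers, on their centre line; the grasp point (between the pads) lies 19 mm behind it; z points along the fingers, y is the line along which they close (so a half turn about z gives the same grasp; the last joint's range is limited). The gripper opens to 85 mm and grips with 20 to 120 N. Pads are 22 mm wide; open, the fingers measure 114 mm over their backs; the gripper's body (76 mm by 85 mm) begins 54 mm behind the grasp point. The pads swing forward as they close: fully open they stand 13 mm farther back than shut.
Start: joints at [1.104, 0.383, 0.044, 1.598, -0.018, 1.161, -0.05], TCP at [0.234, -0.606, 0.231] pointing down, gripper open.
Joint ranges: [-2.61, 2.61], [-0.41, 2.15], [-1.48, 1.57], [0, 2.5], [-1.57, 4.71], [0.05, 1.97], [-2.85, 2.85]. Speed limits (rad/s): [2.79, 2.79, 3.14, 3.14, 3.14, 3.14, 3.14].

## Interface

Orientations are given as a unit quaternion [x, y, z, w].
In Python, from cell import ctrl gives the robot as it stands. The module is installed in compiled form; this text tells all that it offers.
- The arm moves only by the tool arm_command, never from a script. Its argument "rows" is a list of rows, each an object of numbers: "dx", "dy", "dz": the shift along the tool's x, y, z in units of 0.3 m (1.0 is 0.3 m); "rx", "ry", "rz": the turn, a rotation vector about the tool's x, y, z in units of pi rad (1.0 is pi rad). In form: [{"dx": .., "dy": .., "dz": .., "rx": .., "ry": .., "rz": ..}, ...]. A call has 1 to 5 rows; each row shifts and turns the commanded pose from where the row before left it, along the tool's axes as they then stand; what a row does not reach is not made up. A row lasts 1/10 s, in which the tool goes at most 50 mm and 8.59 degrees, less where a joint would pass 70% of its speed; a pose out of reach is approached as far as the arm can. A call with a number of a shift or a turn outside -1 to 1 is refused whole. A call with a gripper value outside its range is refused whole. "fingers" is the opening, from 0 (shut) to 1 (fully open), set as the call begins (left out, the last holds). The fingers move at their own pace and stop on an object; "force" is the grip in N (left out, the last holds). Time passes only in rows, so rows that do not move let the fingers close. It gives the time, the measured TCP pose, the force, the opening and the grip force at its end, in the units of the state.
- ctrl.get_state(): the state, without advancing time (a new reading comes with each control period).
- ctrl.read_camera(name): name is "side" or "top" or "wrist"; returns a dict with "img" (480x640x3 uint8, red, green, blue), "depth" (480x640 float32, m along the optical axis (not along the pixel's ray), 0 where there is no reading), "fov_y" (degrees; the focal length in pixels is half the picture's height over the tangent of half this angle, whatever the lens; pixels are square), "cx", "cy" (the principal point, pixels), "R" (3x3) and "t" (3): a world point X has camera coordinates R X + t; the wrist camera has in their place "mount" (4x4, takes a point from camera to tool coordinates, whose origin is the TCP and whose axes are the flange's). Camera axes: x right, y down, z forward; pixel columns grow to the right and rows downward; lengths in m; the calibration is good to about 2 mm. The wrist camera is an equidistant fisheye: a pixel r from the principal point sees the ray r / f radians off the axis. A picture is of the moment at which its call begins: read the wrist's pose just before it.
- ctrl.hand_in(): hands the job in; it is judged then, once.
The state is a dict: "clock": time; "joint_positions": joint angles; "joint_velocities": joint speeds; "joint_torque": joint torques, N m; "ee_pos": TCP position; "tool_rot": TCP orientation; "contact_force": force on the tool from outside, world axes, zero at the start; "torque": the same for the moment, N m; "width": opening from 0.0 (shut) to 1.0 (fully open); "grip_force": force on a finger pad.
Only numpy, scipy, OpenCV 4.12 (cv2) and the standard library are available. Lean on these libraries where they do the work, as an engineer would, in place of code of your own. Each camera call takes 0.05 s, during which the arm holds its last target. There are 200 camera calls.

## Working session

There is one attempt and no reset: what is moved stays moved. The work goes in short steps, Python scripts to look and compute and a tool call to move; the robot and the scene stay as the last step left them, time stands still between calls to the robot, and variables do not carry over. Pictures are saved under pics/ and viewed, at most 12 in all, crops included, and the job is handed in when it is done.

Besides the shell and the picture viewer there is one more tool, called after ">>>" as name([rows], argument=value, ...), one row to a line, values as JSON. arm_command: Moves the arm, as the interface text tells. Its arguments: {"type":"object","properties":{"rows":{"type":"array","items":{"type":"object","properties":{"dx":{"type":"number","minimum":-1,"maximum":1},"dy":{"type":"number","minimum":-1,"maximum":1},"dz":{"type":"number","minimum":-1,"maximum":1},"rx":{"type":"number","minimum":-1,"maximum":1},"ry":{"type":"number","minimum":-1,"maximum":1},"rz":{"type":"number","minimum":-1,"maximum":1}}}},"fingers":{"type":"number"},"force":{"type":"number"}},"required":["rows"]}

```bash
mkdir -p pics; cat > h.py <<'E'
import numpy as np,cv2
from cell import ctrl
from scipy.spatial.transform import Rotation as Rn
def cloud(c):
    h,w=c['depth'].shape; f=h/2/np.tan(np.radians(c['fov_y']/2))
    v,u=np.mgrid[:h,:w]; d=c['depth']
    P=np.stack([(u-c['cx'])/f*d,(v-c['cy'])/f*d,d],-1)
    return (P-c['t'])@np.array(c['R'])
def save(n,im): cv2.imwrite('pics/'+n,cv2.cvtColor(im,cv2.COLOR_RGB2BGR))
E
python3 - <<'E'
from h import *
s=ctrl.get_state();print(s)
for n in('top','side'):
    c=ctrl.read_camera(n);save(n+'.png',c['img']);np.save(n+'_x.npy',cloud(c));np.save(n+'_i.npy',c['img'])
    print(n,c['fov_y'],-np.array(c['R']).T@c['t'],(c['depth']>0).mean())
E
```

```text
{'clock': 0.0, 'joint_positions': array([ 1.10418505,  0.38387708,  0.04380855,  1.59960481, -0.01790912,
        1.1611971 , -0.04990229]), 'joint_velocities': array([ 0.00151457,  0.00189534, -0.00057182, -0.0010251 , -0.00077649,
       -0.00032287, -0.00085987]), 'joint_torque': array([-3.52723364e-04, -4.33456492e+01,  1.02473773e+00, -2.49513763e+01,
        1.06877211e-02,  1.13583030e-02, -1.73407432e-06]), 'ee_pos': array([ 0.23399371, -0.60539139,  0.22984529]), 'tool_rot': array([ 9.83035632e-01,  1.83409735e-01, -3.10062796e-04, -1.31096947e-03]), 'contact_force': array([-0.3310072 ,  0.27703671,  0.25564179]), 'torque': array([ 0.03573443, -0.02601467, -0.02831031]), 'grip_force': 0.0, 'width': 1.0069044485977263}
top 43.19726449601542 [0.39240095 0.02161792 1.23828474] 0.9960807291666667
side 56.16673590180789 [ 0.49633901 -0.56106987  0.77628575] 0.9957682291666666
```

View pics/top.png

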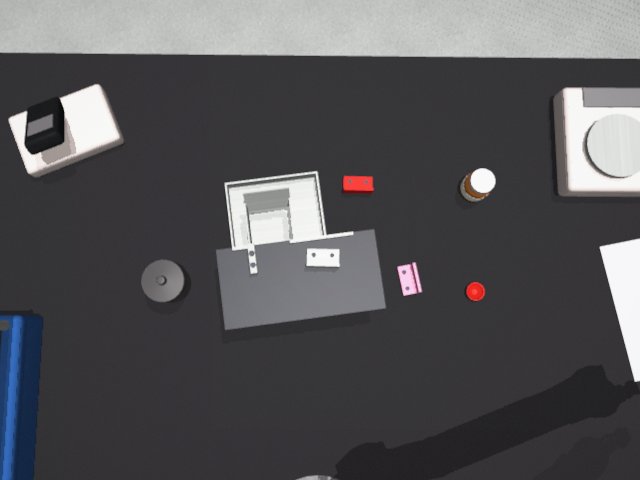

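View pics/side.png

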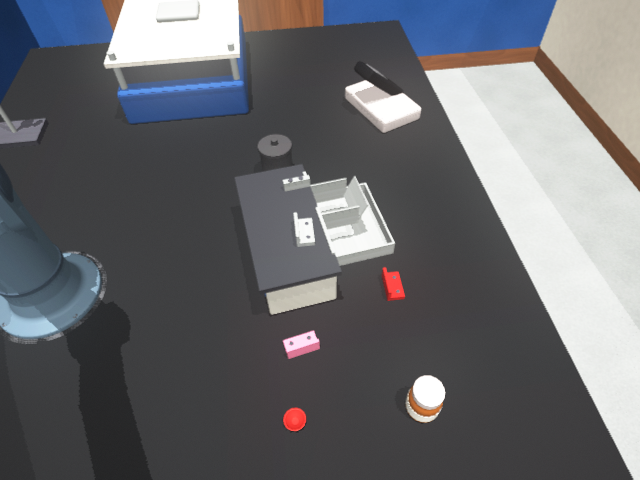

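The top view shows the deck around (300,280), the steel bracket at (323,257) and the stop at (252,258). Candidates for the bracket are the steel one at (323,257), the pink one at (409,279) on the bench and the red one at (358,184) on the bench. I choose the steel one, which is on the deck behind the fence. I'll measure next and check with a close crop.

```bash
cat > meas.py <<'E'
from h import *
X=np.load('top_x.npy');I=np.load('top_i.npy')
z=X[...,2]
roi=np.zeros(z.shape,bool);roi[220:335,205:395]=1
dk=roi&(abs(z-.11)<.006)&(I.max(-1)<110)
dk=cv2.morphologyEx(dk.astype(np.uint8),cv2.MORPH_OPEN,np.ones((3,3)))>0
print('deck z',np.median(z[dk]))
# deck rectangle incl. all at deck height, from ray-plane xy
full=roi&(z>.10)&(z<.118)
n,l,st,_=cv2.connectedComponentsWithStats(dk.astype(np.uint8)); k=1+st[1:,4].argmax()
p=X[l==k][:,:2].astype(np.float32)
r=cv2.minAreaRect(p*1000);print('deck rect',r)
b=cv2.boxPoints(r);print(b)
# side edges give yaw: near edge line fit
br=roi&(I.min(-1)>120)
n,l,st,ce=cv2.connectedComponentsWithStats(br.astype(np.uint8))
for i in range(1,n):
    if st[i,4]>25: 
        q=X[l==i]; print(st[i],ce[i].round(1),q.mean(0).round(4),np.percentile(q[:,2],[5,50,95]).round(4),cv2.minAreaRect((q[:,:2]*1000).astype(np.float32)))
save('crop.png',cv2.resize(I[160:340,200:400],(800,720))[:600])
E
python3 meas.py
```

```text
deck z nan
  return _methods._mean(a, axis=axis, dtype=dtype,
  ret = ret.dtype.type(ret / rcount)
Traceback (most recent call last):
  File "meas.py", line 10, in <module>
    n,l,st,_=cv2.connectedComponentsWithStats(dk.astype(np.uint8)); k=1+st[1:,4].argmax()
                                                                        ~~~~~~~~~~~~~~~^^
ValueError: attempt to get argmax of an empty sequence
```

```bash
python3 - <<'E'
from h import *
X=np.load('top_x.npy');I=np.load('top_i.npy')
for v,u in[(300,300),(257,323),(258,252),(400,200),(150,200),(292,475),(280,163)]:print(v,u,X[v,u].round(4),I[v,u])
X=np.load('side_x.npy')
for v,u in[(230,280),(345,300)]:print(v,u,X[v,u].round(4))
c=ctrl.read_camera('top');d=c['depth'];print(d.min(),d.max(),c['R'],c['t'],c['cx'],c['cy'],d[300,300],d[400,200])
E
```

```text
300 300 [0.4457 0.0339 0.1069] [124 124 128]
257 323 [ 0.5255 -0.0087  0.1143] [248 249 248]
258 252 [0.5209 0.1219 0.1331] [240 242 240]
400 200 [ 0.2516  0.2329 -0.001 ] [55 53 56]
150 200 [ 7.642e-01  2.466e-01 -1.000e-04] [56 53 57]
292 475 [ 0.4678 -0.3224  0.0043] [249  79  69]
280 163 [0.4823 0.2897 0.1045] [138 134 136]
230 280 [0.4794 0.0083 0.1107]
345 300 [ 0.4934 -0.1971  0.0294]
0.0 2.155267 [[ 0.00200535 -0.9998552   0.01689867]
 [-0.99143883 -0.00419414 -0.13050464]
 [ 0.13055662 -0.01649229 -0.99130367]] [-9.74689588e-05  5.50734112e-01  1.17664220e+00] 316.7906118437651 249.06468468981004 1.1253328 1.2056265
```

```bash
sed -i 's/I.max(-1)<110/I.max(-1)<165/; s/I.min(-1)>120/I.min(-1)>185/; s/abs(z-.11)<.006/abs(z-.11)<.008/' meas.py; python3 meas.py
```

```text
deck z 0.10972596062454654
deck rect ((484.86297607421875, 34.234405517578125), (150.31314086914062, 300.9278564453125), 7.791530609130859)
[[ 390.002     173.12033 ]
 [ 430.79852  -125.029335]
 [ 579.72394  -104.65152 ]
 [ 538.9274    193.49814 ]]
[ 229  220  124   33 2182] [276.6 231.9] [0.5867 0.083  0.0273] [-0.0003  0.0044  0.1167] ((541.0552978515625, 81.13046264648438), (235.8579864501953, 216.6341094970703), 64.38558959960938)
[306 249  34  18 528] [322.7 257.2] [ 0.5243 -0.0079  0.1228] [0.1152 0.1202 0.1411] ((524.6293334960938, -8.331928253173828), (61.67914581298828, 36.17245101928711), 88.4110107421875)
[249 254   7  10  51] [252.1 258.8] [0.5196 0.1219 0.132 ] [0.1286 0.1323 0.135 ] ((520.2766723632812, 121.9457015991211), (16.457740783691406, 11.163186073303223), 1.1238608360290527)
[250 266   7   8  41] [253.1 269.4] [0.5    0.1196 0.1324] [0.1287 0.1327 0.1352] ((500.20538330078125, 119.72817993164062), (12.565666198730469, 11.062721252441406), 5.640233039855957)
```

View pics/crop.png

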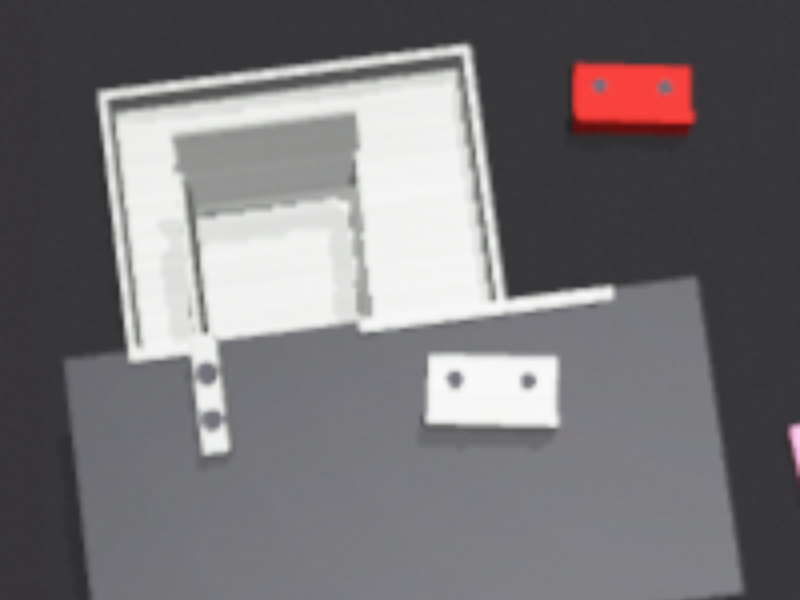

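The crop confirms the steel bracket on the deck at (490,390) in the crop, the stop at (210,400) and the fence's left end at (360,327). The feeder's edge origin is about (0.559, 0.044) with yaw 0.136. In feeder axes the bracket is at (-41.5, -47.5) mm with skew about -0.16, and the stop's right face is at y≈76, so the gap runs about 10 to 76.

Plan:
1. Square the bracket forward with two fingertips.
2. Slide it left to the stop.
3. Push it out through the gap.

>>> arm_command([
  {"rz": 0.037},
  {"rz": 0.037},
  {"dx": 0.08,"dy": -0.138},
  {"dx": 0.08,"dy": -0.138},
  {"dx": 0.08,"dy": -0.138},
], fingers=0.25)

```text
validation failed for argument at $.ro...
```

>>> arm_command([
  {"dx": 0.08,"dy": -0.138},
  {"dx": 0.08,"dy": -0.138},
  {"dx": 0.08,"dy": -0.138},
  {"dx": 0.08,"dy": -0.138},
  {"dx": 0.08,"dy": -0.138},
])

```text
validation failed for argument at $.ro...
```

>>> arm_command([
  {"dx": 0.08,"dy": -0.138},
  {"dx": 0.08,"dy": -0.138},
  {"dx": 0.08,"dy": -0.138},
  {"dx": 0.08,"dy": -0.138},
  {},
])

```text
validation failed for argument at $.ro...
```

```bash
cat > st.py <<'E'
from h import *
def st():
    s=ctrl.get_state();a=.136;d=1000*(s['ee_pos'][:2]-[.5593,.0444])
    R=Rn.from_quat(s['tool_rot']).as_matrix()
    print('t',s['clock'].__round__(2),'feeder x,y',(d@[np.cos(a),np.sin(a)]).round(1),(d@[-np.sin(a),np.cos(a)]).round(1),'z',(s['ee_pos'][2]*1000).round(1),'yaw',np.arctan2(R[1,0],R[0,0]).round(4),'tilt',R[:2,2].round(4),'F',s['contact_force'].round(2),'w',round(s['width'],3))
if __name__=='__main__': st()
E
python3 st.py
```

```text
t 0.15 feeder x,y -410.4 -599.9 z 230.2 yaw 0.3688 tilt [-0.0009  0.0019] F [-0.23 -0.08 -1.02] w 1.0
```

>>> arm_command([
  {"dx": 0,"dy": 0,"dz": 0,"rx": 0,"ry": 0,"rz": 0.037},
  {"dx": 0,"dy": 0,"dz": 0,"rx": 0,"ry": 0,"rz": 0.037},
  {"dx": 0.08,"dy": -0.138,"dz": 0,"rx": 0,"ry": 0,"rz": 0},
  {"dx": 0.08,"dy": -0.138,"dz": 0,"rx": 0,"ry": 0,"rz": 0},
  {"dx": 0.08,"dy": -0.138,"dz": 0,"rx": 0,"ry": 0,"rz": 0},
], fingers=0.25)

```text
clock: 0.65
ee_pos: [0.289, -0.4718, 0.2307]
tool_rot: [0.998, 0.068, -0.0, -0.0]
contact_force: [1.1, 0.0, 0.0]
width: 0.254
grip_force: 0.0
```

>>> arm_command([
  {"dx": 0.08,"dy": -0.138,"dz": 0,"rx": 0,"ry": 0,"rz": 0},
  {"dx": 0.08,"dy": -0.138,"dz": 0,"rx": 0,"ry": 0,"rz": 0},
  {"dx": 0.08,"dy": -0.138,"dz": 0,"rx": 0,"ry": 0,"rz": 0},
  {"dx": 0.08,"dy": -0.138,"dz": 0,"rx": 0,"ry": 0,"rz": 0},
  {"dx": 0.08,"dy": -0.138,"dz": 0,"rx": 0,"ry": 0,"rz": 0},
])

```text
clock: 1.15
ee_pos: [0.3797, -0.2501, 0.2312]
tool_rot: [0.998, 0.068, -0.0, 0.0]
contact_force: [1.4, 0.2, 0.3]
width: 0.249
grip_force: 0.0
```

>>> arm_command([
  {"dx": 0.08,"dy": -0.138,"dz": 0,"rx": 0,"ry": 0,"rz": 0},
  {"dx": 0.08,"dy": -0.138,"dz": 0,"rx": 0,"ry": 0,"rz": 0},
  {"dx": 0.08,"dy": -0.138,"dz": 0,"rx": 0,"ry": 0,"rz": 0},
  {"dx": 0.08,"dy": -0.138,"dz": 0,"rx": 0,"ry": 0,"rz": 0},
  {"dx": 0,"dy": 0,"dz": 0,"rx": 0,"ry": 0,"rz": 0},
])

```text
clock: 1.65
ee_pos: [0.4544, -0.0668, 0.2318]
tool_rot: [0.997, 0.075, 0.001, -0.002]
contact_force: [-0.5, 0.3, -0.3]
width: 0.251
grip_force: 0.0
```

```bash
python3 st.py
```

```text
t 1.65 feeder x,y -119.0 -95.9 z 231.8 yaw 0.1495 tilt [0.0024 0.0033] F [-0.46  0.32 -0.31] w 0.251
```

>>> arm_command([
  {"dx": 0.05,"dy": -0.08,"dz": 0,"rx": 0,"ry": 0,"rz": 0.002},
  {"dx": 0.05,"dy": -0.08,"dz": 0,"rx": 0,"ry": 0,"rz": 0.002},
  {"dx": 0,"dy": 0,"dz": 0.14,"rx": 0,"ry": 0,"rz": 0},
  {"dx": 0,"dy": 0,"dz": 0.14,"rx": 0,"ry": 0,"rz": 0},
  {"dx": 0,"dy": 0,"dz": 0,"rx": 0,"ry": 0,"rz": 0},
])

```text
clock: 2.15
ee_pos: [0.4695, -0.0237, 0.1418]
tool_rot: [0.998, 0.062, -0.007, -0.001]
contact_force: [-0.5, -0.7, -0.4]
width: 0.254
grip_force: 0.0
```

```bash
python3 st.py; python3 - <<'E'
from h import *
c=ctrl.read_camera('top');save('t2.png',cv2.resize(c['img'][160:310,200:400],(800,600)))
E
```

```text
t 2.15 feeder x,y -98.2 -55.3 z 141.8 yaw 0.1243 tilt [-0.0137  0.001 ] F [-0.47 -0.73 -0.36] w 0.254
```

View pics/t2.png

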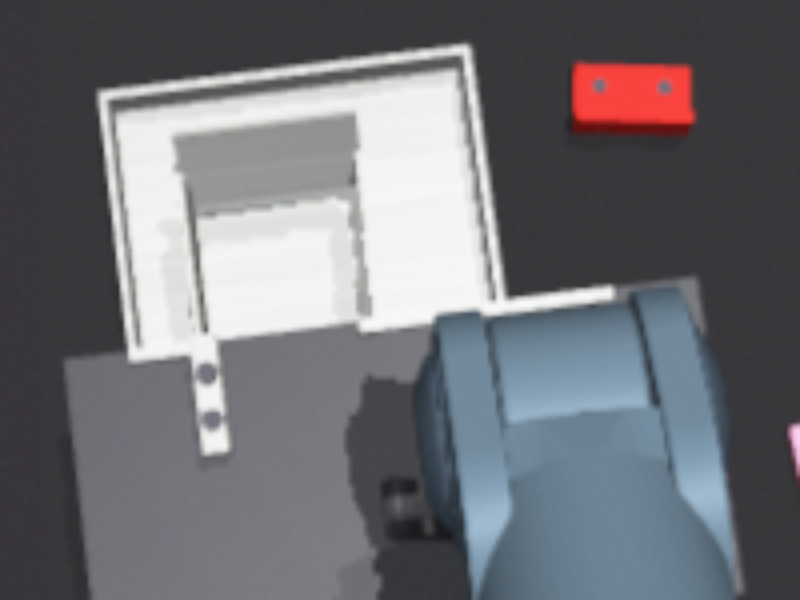

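The arm hides the bracket in the top view (around (570,400)). Its state is good, so I descend the last 28 mm and approach. From here I check with the side camera.

>>> arm_command([
  {"dx": 0,"dy": -0.01,"dz": 0.045,"rx": 0,"ry": 0,"rz": -0.003},
  {"dx": 0,"dy": -0.01,"dz": 0.045,"rx": 0,"ry": 0,"rz": 0},
  {"dx": 0,"dy": 0,"dz": 0,"rx": 0,"ry": 0,"rz": 0},
  {"dx": 0.02,"dy": 0,"dz": 0,"rx": 0,"ry": 0,"rz": 0},
  {"dx": 0,"dy": 0,"dz": 0,"rx": 0,"ry": 0,"rz": 0},
])

```text
clock: 2.7
ee_pos: [0.4825, -0.0165, 0.1214]
tool_rot: [0.998, 0.067, 0.002, 0.0]
contact_force: [-0.3, -0.2, 0.8]
width: 0.25
grip_force: 0.0
```

```bash
python3 st.py; cat > sd.py <<'E'
from h import *
import sys
c=ctrl.read_camera('side');I=c['img'];save('s_%s.png'%sys.argv[1],cv2.resize(I[120:320,190:430],(720,600)))
np.save('s_i.npy',I);np.save('s_x.npy',cloud(c))
E
python3 sd.py 1
```

```text
t 2.7 feeder x,y -84.3 -49.9 z 121.4 yaw 0.1333 tilt [0.003  0.0002] F [-0.35 -0.18  0.8 ] w 0.25
```

View pics/s_1.png

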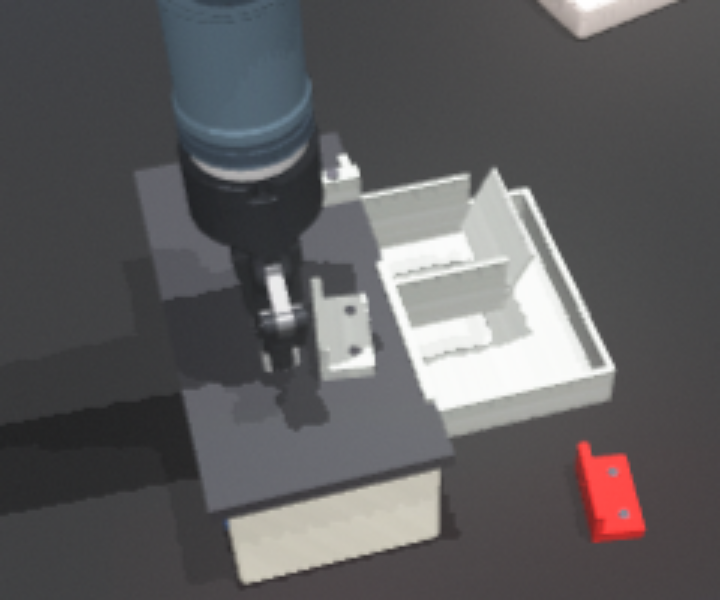

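The side crop shows both fingertips at (280,345), just behind the bracket's upright at (318,335) with a gap left, and the fence at (410,330). I start the gentle forward push.

>>> arm_command([
  {"dx": 0.01,"dy": 0,"dz": 0.01,"rx": 0,"ry": 0,"rz": 0},
  {"dx": 0.01,"dy": 0,"dz": 0.01,"rx": 0,"ry": 0,"rz": 0},
  {"dx": 0.01,"dy": 0,"dz": 0,"rx": 0,"ry": 0,"rz": 0},
  {"dx": 0.01,"dy": 0,"dz": 0,"rx": 0,"ry": 0,"rz": 0},
  {"dx": 0.01,"dy": 0,"dz": 0,"rx": 0,"ry": 0,"rz": 0},
])

```text
clock: 3.25
ee_pos: [0.4957, -0.0146, 0.1142]
tool_rot: [0.998, 0.067, -0.0, -0.0]
contact_force: [-1.4, -0.9, -0.7]
width: 0.249
grip_force: 0.4
```

>>> arm_command([
  {"dx": 0.01,"dy": 0,"dz": 0,"rx": 0,"ry": 0,"rz": 0},
  {"dx": 0.01,"dy": 0,"dz": 0,"rx": 0,"ry": 0,"rz": 0},
  {"dx": 0.01,"dy": 0,"dz": 0,"rx": 0,"ry": 0,"rz": 0},
  {"dx": 0,"dy": 0,"dz": 0,"rx": 0,"ry": 0,"rz": 0},
])

```text
clock: 3.65
ee_pos: [0.505, -0.0132, 0.1143]
tool_rot: [0.998, 0.067, 0.0, -0.0]
contact_force: [-0.1, 0.5, 0.6]
width: 0.249
grip_force: 0.0
```

```bash
python3 st.py; cat > brk.py <<'E'
from h import *
import sys
# bracket's bright top pixels on the deck, side view, in feeder axes
X=np.load('s_x.npy');I=np.load('s_i.npy');a=.136
D=(X[...,:2]-[.5593,.0444])*1000;x=D@[np.cos(a),np.sin(a)];y=D@[-np.sin(a),np.cos(a)];z=X[...,2]*1000
m=(I.min(-1)>150)&(x>-110)&(x<60)&(y>-140)&(y<74)&(z>113)&(z<127)
n,l,st,_=cv2.connectedComponentsWithStats(m.astype(np.uint8))
for k in range(1,n):
    if st[k,4]>60:
        q=l==k;print('leg px',st[k],'x',np.percentile(x[q],[1,99]).round(1),'y',np.percentile(y[q],[1,99]).round(1),cv2.minAreaRect(np.stack([x[q],y[q]],-1).astype(np.float32)))
E
python3 sd.py 2; python3 brk.py
```

```text
t 3.65 feeder x,y -61.6 -49.7 z 114.3 yaw 0.1334 tilt [0.0006 0.0004] F [-0.05  0.48  0.6 ] w 0.249
leg px [316 207  20  47 154] x [-3.8  2.7] y [-109.     9.8] ((-0.5916335582733154, -49.40380859375), (6.577979564666748, 119.77808380126953), 0.035466548055410385)
leg px [303 216  17  28 272] x [-49.2 -17.4] y [-74.1 -14. ] ((-26.42652130126953, -46.18071746826172), (66.42491912841797, 29.96616554260254), 74.18698120117188)
```

```bash
cat >> brk.py <<'E'
        if st[k,4]>100 and x[q].min()<-10:
            for lo in range(-100,80,8):
                s=q&(y>=lo)&(y<lo+8)
                if s.sum()>3: print(lo+4,x[s].min().round(1),x[s].max().round(1),end=' | ')
            print()
E
python3 brk.py
```

```text
leg px [316 207  20  47 154] x [-3.8  2.7] y [-109.     9.8] ((-0.5916335582733154, -49.40380859375), (6.577979564666748, 119.77808380126953), 0.035466548055410385)
leg px [303 216  17  28 272] x [-49.2 -17.4] y [-74.1 -14. ] ((-26.42652130126953, -46.18071746826172), (66.42491912841797, 29.96616554260254), 74.18698120117188)
-72 -49.6 -17.5 | -64 -41.8 -18.1 | -56 -41.0 -17.3 | -48 -38.2 -17.5 | -40 -34.3 -17.8 | -32 -32.7 -17.2 | -24 -34.0 -17.2 | -16 -34.4 -17.4 |
```

View pics/s_2.png

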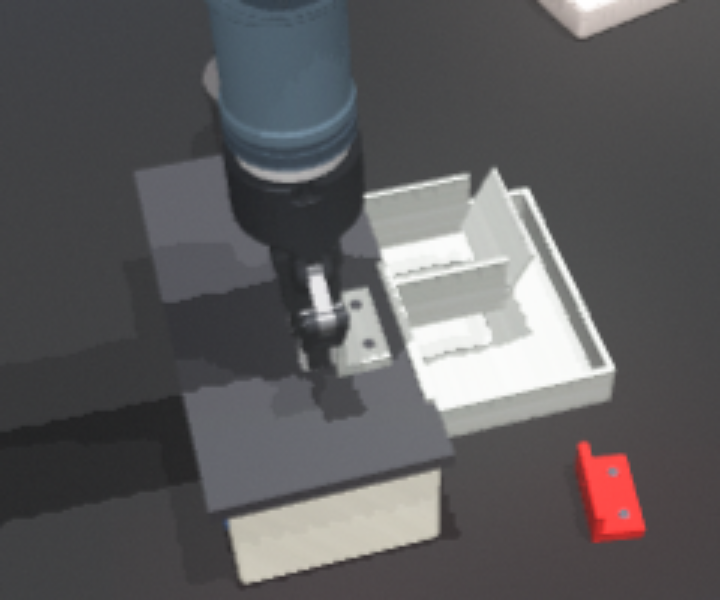

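The side crop shows the bracket square, with its front edge parallel to the fence and about 13.5 mm short of it, and the fence's left end at y≈10 as expected. I push another 8 mm, then back off.

>>> arm_command([
  {"dx": 0.009,"dy": 0,"dz": 0,"rx": 0,"ry": 0,"rz": 0},
  {"dx": 0.009,"dy": 0,"dz": 0,"rx": 0,"ry": 0,"rz": 0},
  {"dx": 0.009,"dy": 0,"dz": 0,"rx": 0,"ry": 0,"rz": 0},
  {"dx": 0,"dy": 0,"dz": 0,"rx": 0,"ry": 0,"rz": 0},
  {"dx": -0.06,"dy": 0,"dz": 0,"rx": 0,"ry": 0,"rz": 0},
])

```text
clock: 4.2
ee_pos: [0.4977, -0.014, 0.1151]
tool_rot: [0.998, 0.067, 0.002, -0.001]
contact_force: [-0.2, 0.5, 0.3]
width: 0.248
grip_force: 0.0
```

>>> arm_command([
  {"dx": 0,"dy": 0,"dz": -0.15,"rx": 0,"ry": 0,"rz": 0},
  {"dx": 0,"dy": 0.14,"dz": 0,"rx": 0,"ry": 0,"rz": 0},
  {"dx": 0.1,"dy": 0.08,"dz": 0,"rx": 0,"ry": 0,"rz": 0},
  {"dx": 0.06,"dy": 0,"dz": 0,"rx": 0,"ry": 0,"rz": 0},
  {"dx": 0,"dy": 0,"dz": 0,"rx": 0,"ry": 0,"rz": 0},
], fingers=0)

```text
clock: 4.7
ee_pos: [0.5542, -0.0743, 0.1601]
tool_rot: [0.998, 0.066, 0.002, -0.0]
contact_force: [-0.3, 0.7, 1.0]
width: -0.001
grip_force: 0.0
```

```bash
python3 st.py;python3 sd.py 3; python3 brk.py
```

```text
t 4.7 feeder x,y -21.2 -117.0 z 160.1 yaw 0.1318 tilt [0.0044 0.0009] F [-0.35  0.66  0.99] w -0.001
leg px [305 216  12  24 164] x [-34.1 -18.1] y [-71.6 -14.1] ((-25.524700164794922, -43.24945068359375), (60.79341506958008, 16.07219696044922), 86.48664855957031)
-72 -35.2 -23.4 | -64 -34.6 -22.2 | -56 -32.8 -21.3 | -48 -32.8 -17.8 | -40 -32.2 -18.3 | -32 -32.0 -19.0 | -24 -31.9 -19.2 | -16 -32.1 -17.6 |
```

```bash
sed -i 's/(I.min(-1)>150)/(I.min(-1)>TH)/; s/^import sys/import sys;TH=int(sys.argv[1])/' brk.py; python3 brk.py 60|tail -12; echo; python3 - <<'E'
from h import *
I=np.load('s_i.npy')
print(I[200:250:4,295:340:3].min(-1))
E
```

```text
leg px [300 216  17  28 232] x [-42.3 -17.9] y [-74.4 -14.4] ((-30.087482452392578, -44.41949462890625), (62.868133544921875, 24.698074340820312), 89.3165283203125)
-72 -42.1 -23.4 | -64 -42.2 -21.1 | -56 -42.4 -19.3 | -48 -41.9 -17.8 | -40 -42.4 -18.3 | -32 -42.1 -18.8 | -24 -42.2 -17.5 | -16 -42.1 -17.6 | 

[[102 105  96  43  45  48  48  50  51  52  50  52  51  52  51]
 [103 103 102 103  77  48  49  49  51  51  52  52  53  52 121]
 [103 103 105 103 103  79  49  52  44  52  53  55  53  51  69]
 [103 135 249 104 103  91  46  51  47  54  59  52  61  62  88]
 [103 105 248 164 180 233  48  48  44  53  69 126 106  64 160]
 [ 99  91 158 233 249 242 120  49  46  47  53 186 185  52 168]
 [102  91 112 154 249 250 248  50  50  52  51 165 185 124 163]
 [ 90  91  95 130 165 188 196 150  49  52  63 111 183 191 177]
 [ 58  59  61 110 155 184 190 122  50  53  71  86 213 198 109]
 [ 59  60  60  79 143 155 155 173 109  48  66  77 128 119  73]
 [ 59  58  60  60 140 148 147 144 149  50  51  54 180 216 249]
 [ 61  60  60  61 100  84  64  63 149  51  55  61 205 249 249]
 [ 58  59  60  61  62  61  61  64  74  74  74  74 189 247 250]]
```

View pics/s_3.png

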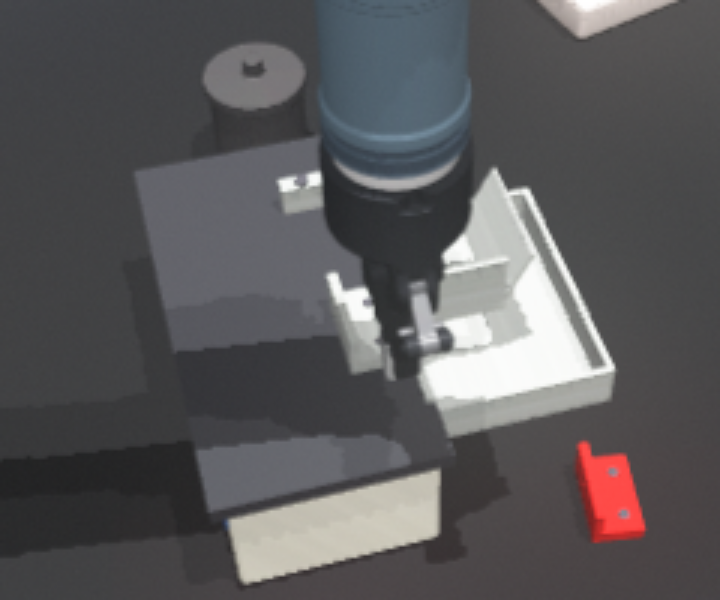

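The fingers at (400,350) are right of the bracket and above the deck. The bracket's rear face at x≈-45 is even over its whole length, so it is square, with y from -74 to -14. I lower at its right end.

>>> arm_command([
  {"dx": -0.033,"dy": 0,"dz": 0.07,"rx": 0,"ry": 0,"rz": 0},
  {"dx": 0,"dy": 0,"dz": 0.07,"rx": 0,"ry": 0,"rz": 0},
  {"dx": 0,"dy": 0,"dz": 0.013,"rx": 0,"ry": 0,"rz": -0.001},
  {"dx": 0,"dy": -0.04,"dz": 0,"rx": 0,"ry": 0,"rz": 0},
  {"dx": 0,"dy": 0,"dz": 0,"rx": 0,"ry": 0,"rz": 0},
])

```text
clock: 5.25
ee_pos: [0.5399, -0.0601, 0.1143]
tool_rot: [0.998, 0.07, 0.001, -0.001]
contact_force: [0.6, 0.0, 0.2]
width: -0.002
grip_force: 0.0
```

```bash
python3 st.py
```

```text
t 5.25 feeder x,y -33.4 -100.9 z 114.3 yaw 0.14 tilt [0.0012 0.0016] F [0.63 0.04 0.23] w -0.002
```

Now slide left at about 4 mm per row.

>>> arm_command([
  {"dx": 0,"dy": -0.013,"dz": 0,"rx": 0,"ry": 0,"rz": 0},
  {"dx": 0,"dy": -0.013,"dz": 0,"rx": 0,"ry": 0,"rz": 0},
  {"dx": 0,"dy": -0.013,"dz": 0,"rx": 0,"ry": 0,"rz": 0},
  {"dx": 0,"dy": -0.013,"dz": 0,"rx": 0,"ry": 0,"rz": 0},
  {"dx": 0,"dy": -0.013,"dz": 0,"rx": 0,"ry": 0,"rz": 0},
])

```text
clock: 5.75
ee_pos: [0.5369, -0.0443, 0.1136]
tool_rot: [0.998, 0.068, 0.0, 0.001]
contact_force: [0.4, -1.7, 0.6]
width: 0.005
grip_force: 0.8
```

>>> arm_command([
  {"dx": 0,"dy": -0.014,"dz": 0,"rx": 0,"ry": 0,"rz": 0},
  {"dx": 0,"dy": -0.014,"dz": 0,"rx": 0,"ry": 0,"rz": 0},
  {"dx": 0,"dy": -0.014,"dz": 0,"rx": 0,"ry": 0,"rz": 0},
  {"dx": 0,"dy": -0.014,"dz": 0,"rx": 0,"ry": 0,"rz": 0},
  {"dx": 0,"dy": -0.014,"dz": 0,"rx": 0,"ry": 0,"rz": 0},
])

```text
clock: 6.25
ee_pos: [0.534, -0.023, 0.1134]
tool_rot: [0.998, 0.068, -0.0, 0.0]
contact_force: [-0.2, -1.9, 1.4]
width: -0.0
grip_force: 1.0
```

```bash
python3 st.py;python3 sd.py 4; python3 brk.py 60|tail -5;  python3 brk.py 130|tail -5
```

```text
t 6.25 feeder x,y -34.2 -63.3 z 113.4 yaw 0.1362 tilt [-0.0001 -0.0002] F [-0.2  -1.86  1.37] w -0.0
leg px [320 214  16  40 122] x [-3.7  2.5] y [-109.8  -12.7] ((-0.6043610572814941, -60.200435638427734), (99.44227600097656, 6.359636306762695), 89.84857940673828)
leg px [320 214  16  40 122] x [-3.7  2.5] y [-109.8  -12.7] ((-0.6043610572814941, -60.200435638427734), (99.44227600097656, 6.359636306762695), 89.84857940673828)
```

>>> arm_command([
  {"dx": 0.002,"dy": -0.015,"dz": 0,"rx": 0,"ry": 0,"rz": 0},
  {"dx": 0.002,"dy": -0.015,"dz": 0,"rx": 0,"ry": 0,"rz": 0},
  {"dx": 0,"dy": -0.015,"dz": 0,"rx": 0,"ry": 0,"rz": 0},
  {"dx": 0,"dy": -0.015,"dz": 0,"rx": 0,"ry": 0,"rz": 0},
  {"dx": 0,"dy": -0.015,"dz": 0,"rx": 0,"ry": 0,"rz": 0},
])

```text
clock: 6.8
ee_pos: [0.5319, -0.0002, 0.1133]
tool_rot: [0.998, 0.068, -0.0, 0.0]
contact_force: [-1.4, -2.5, 0.3]
width: -0.002
grip_force: 1.0
```

>>> arm_command([
  {"dx": 0,"dy": -0.015,"dz": 0,"rx": 0,"ry": 0,"rz": 0},
  {"dx": 0,"dy": -0.015,"dz": 0,"rx": 0,"ry": 0,"rz": 0},
  {"dx": 0,"dy": -0.015,"dz": 0,"rx": 0,"ry": 0,"rz": 0},
  {"dx": 0,"dy": -0.012,"dz": 0,"rx": 0,"ry": 0,"rz": 0},
  {"dx": 0,"dy": -0.01,"dz": 0,"rx": 0,"ry": 0,"rz": 0},
])

```text
clock: 7.3
ee_pos: [0.5292, 0.02, 0.1132]
tool_rot: [0.998, 0.068, -0.0, -0.0]
contact_force: [0.2, -1.5, -0.5]
width: -0.001
grip_force: 0.5
```

```bash
python3 st.py;python3 sd.py 5; python3 brk.py 60|tail -5; python3 brk.py 130|tail -3;python3 - <<'E'
from h import *
c=ctrl.read_camera('top');save('t3.png',cv2.resize(c['img'][160:310,200:400],(800,600)))
a=cv2.imread('pics/s_5.png');b=cv2.imread('pics/t3.png');cv2.imwrite('pics/both.png',np.hstack([cv2.resize(a,(400,333)),cv2.resize(b,(400,333))]))
E
```

```text
t 7.3 feeder x,y -33.1 -20.1 z 113.2 yaw 0.1368 tilt [-0.0003  0.0004] F [ 0.24 -1.51 -0.52] w -0.001
leg px [317 207  19  47 147] x [-3.8  2.5] y [-109.7    8.7] ((-0.6127138137817383, -49.711238861083984), (120.74766540527344, 6.302247047424316), 89.95252990722656)
leg px [317 207  19  47 147] x [-3.8  2.5] y [-109.7    8.7] ((-0.6127138137817383, -49.711238861083984), (120.74766540527344, 6.302247047424316), 89.95252990722656)
```

View pics/both.png

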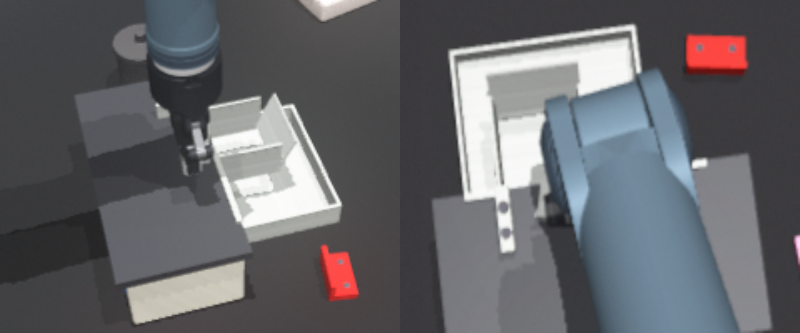

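The left half (side view) shows the gripper at (195,150) hiding the bracket. In the right half (top view) the bracket's left end is at (540,205) and the stop is at (505,225), so about 24 mm are left. I go on more slowly.

>>> arm_command([
  {"dx": 0,"dy": -0.011,"dz": 0,"rx": 0,"ry": 0,"rz": 0},
  {"dx": 0,"dy": -0.011,"dz": 0,"rx": 0,"ry": 0,"rz": 0},
  {"dx": 0,"dy": -0.011,"dz": 0,"rx": 0,"ry": 0,"rz": 0},
  {"dx": 0,"dy": -0.011,"dz": 0,"rx": 0,"ry": 0,"rz": 0},
  {"dx": 0,"dy": -0.011,"dz": 0,"rx": 0,"ry": 0,"rz": 0},
])

```text
clock: 7.9
ee_pos: [0.5273, 0.0357, 0.1136]
tool_rot: [0.998, 0.068, 0.0, 0.0]
contact_force: [0.1, -2.1, 1.0]
width: 0.001
grip_force: 1.1
```

>>> arm_command([
  {"dx": 0,"dy": -0.004,"dz": 0,"rx": 0,"ry": 0,"rz": 0},
  {"dx": 0,"dy": -0.004,"dz": 0,"rx": 0,"ry": 0,"rz": 0},
  {"dx": 0,"dy": -0.004,"dz": 0,"rx": 0,"ry": 0,"rz": 0},
])

```text
clock: 8.2
ee_pos: [0.5269, 0.0389, 0.1135]
tool_rot: [0.998, 0.068, 0.0, 0.0]
contact_force: [0.1, -1.9, 2.0]
width: -0.001
grip_force: 1.3
```

```bash
python3 st.py
```

```text
t 8.2 feeder x,y -32.9 -1.0 z 113.5 yaw 0.136 tilt [ 0.0003 -0.0004] F [ 0.1  -1.93  2.04] w -0.001
```

Now 1 mm rows, two at a time, watching the force.

>>> arm_command([
  {"dx": 0,"dy": -0.003,"dz": 0,"rx": 0,"ry": 0,"rz": 0},
  {"dx": 0,"dy": -0.003,"dz": 0,"rx": 0,"ry": 0,"rz": 0},
])

```text
clock: 8.4
ee_pos: [0.5266, 0.0407, 0.1135]
tool_rot: [0.998, 0.068, 0.0, 0.0]
contact_force: [-0.0, -3.1, 2.0]
width: 0.002
grip_force: 1.5
```

>>> arm_command([
  {"dx": 0,"dy": -0.003,"dz": 0,"rx": 0,"ry": 0,"rz": 0},
])

```text
clock: 8.5
ee_pos: [0.5265, 0.0417, 0.1135]
tool_rot: [0.998, 0.068, 0.0, 0.0]
contact_force: [-0.0, -2.1, 1.9]
width: -0.001
grip_force: 1.5
```

```bash
python3 st.py
```

```text
t 8.5 feeder x,y -32.9 1.7 z 113.5 yaw 0.136 tilt [ 0.0003 -0.0002] F [-0.01 -2.06  1.85] w -0.001
```

>>> arm_command([
  {"dx": 0,"dy": -0.003,"dz": 0,"rx": 0,"ry": 0,"rz": 0},
])

```text
clock: 8.6
ee_pos: [0.5264, 0.0426, 0.1135]
tool_rot: [0.998, 0.068, 0.0, 0.0]
contact_force: [-1.1, -2.0, 1.9]
width: -0.002
grip_force: 1.6
```

>>> arm_command([
  {"dx": 0,"dy": -0.003,"dz": 0,"rx": 0,"ry": 0,"rz": 0},
])

```text
clock: 8.7
ee_pos: [0.5263, 0.0436, 0.1135]
tool_rot: [0.998, 0.068, 0.0, 0.0]
contact_force: [-0.2, -1.5, 2.4]
width: -0.002
grip_force: 1.8
```

>>> arm_command([
  {"dx": 0,"dy": -0.002,"dz": 0,"rx": 0,"ry": 0,"rz": 0},
])

```text
clock: 8.8
ee_pos: [0.5262, 0.0442, 0.1135]
tool_rot: [0.998, 0.068, 0.0, 0.0]
contact_force: [-0.4, -2.8, 2.8]
width: 0.0
grip_force: 1.9
```

>>> arm_command([
  {"dx": 0,"dy": -0.002,"dz": 0,"rx": 0,"ry": 0,"rz": 0},
])

```text
clock: 8.9
ee_pos: [0.5261, 0.0448, 0.1135]
tool_rot: [0.998, 0.068, 0.0, 0.0]
contact_force: [-0.7, -2.1, 3.1]
width: 0.001
grip_force: 2.0
```

```bash
python3 st.py; python3 sd.py 6; python3 - <<'E'
from h import *
c=ctrl.read_camera('top');save('t4.png',cv2.resize(c['img'][215:290,230:330],(800,600),interpolation=cv2.INTER_CUBIC))
E
```

```text
t 8.9 feeder x,y -32.9 4.9 z 113.5 yaw 0.1362 tilt [ 0.0003 -0.0001] F [-0.67 -2.14  3.12] w 0.001
```

View pics/t4.png

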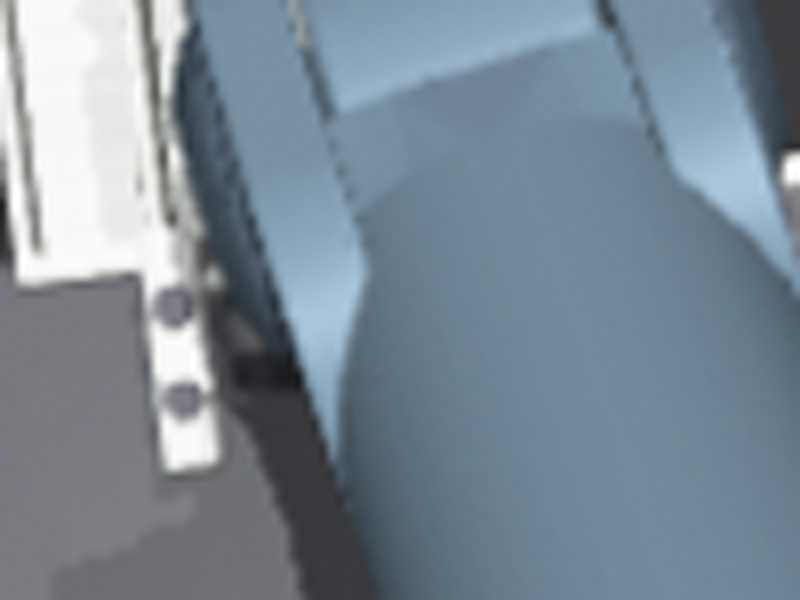

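The top crop shows the bracket's left end at (238,340) and the stop's right face at (213,370), so only a few mm are left.

>>> arm_command([
  {"dx": 0,"dy": -0.003,"dz": 0,"rx": 0,"ry": 0,"rz": 0},
])

```text
clock: 9.1
ee_pos: [0.5259, 0.0455, 0.1135]
tool_rot: [0.998, 0.068, 0.0, 0.0]
contact_force: [-0.9, -2.5, 3.8]
width: -0.0
grip_force: 2.2
```

>>> arm_command([
  {"dx": 0,"dy": -0.002,"dz": 0,"rx": 0,"ry": 0,"rz": 0},
])

```text
clock: 9.2
ee_pos: [0.5259, 0.0463, 0.1135]
tool_rot: [0.998, 0.068, 0.0, 0.0]
contact_force: [-0.2, -2.6, 3.8]
width: 0.0
grip_force: 2.2
```

>>> arm_command([
  {"dx": 0,"dy": -0.002,"dz": 0,"rx": 0,"ry": 0,"rz": 0},
])

```text
clock: 9.3
ee_pos: [0.5258, 0.0469, 0.1135]
tool_rot: [0.998, 0.068, 0.0, 0.0]
contact_force: [0.0, -2.6, 2.7]
width: 0.002
grip_force: 2.3
```

>>> arm_command([
  {"dx": 0,"dy": -0.002,"dz": 0,"rx": 0,"ry": 0,"rz": 0},
])

```text
clock: 9.4
ee_pos: [0.5257, 0.0474, 0.1135]
tool_rot: [0.998, 0.068, 0.0, 0.0]
contact_force: [-0.2, -2.9, 3.1]
width: -0.001
grip_force: 2.6
```

>>> arm_command([
  {"dx": 0,"dy": -0.002,"dz": 0,"rx": 0,"ry": 0,"rz": 0},
])

```text
clock: 9.5
ee_pos: [0.5256, 0.0475, 0.1135]
tool_rot: [0.998, 0.068, 0.0, 0.0]
contact_force: [0.0, -4.0, 4.4]
width: -0.001
grip_force: 2.9
```

>>> arm_command([
  {"dx": 0,"dy": -0.002,"dz": 0,"rx": 0,"ry": 0,"rz": 0},
])

```text
clock: 9.6
ee_pos: [0.5256, 0.0476, 0.1134]
tool_rot: [0.998, 0.068, 0.0, 0.001]
contact_force: [0.3, -5.1, 3.5]
width: -0.0
grip_force: 3.3
```

The tool stopped moving and the force rises (4 → 5 N), so the bracket has met the stop. I back off, lift, and go around behind it.

>>> arm_command([
  {"dx": 0,"dy": 0.06,"dz": 0,"rx": 0,"ry": 0,"rz": 0},
  {"dx": 0,"dy": 0,"dz": 0,"rx": 0,"ry": 0,"rz": 0},
  {"dx": 0,"dy": 0,"dz": -0.16,"rx": 0,"ry": 0,"rz": 0},
  {"dx": -0.14,"dy": 0,"dz": 0,"rx": 0,"ry": 0,"rz": 0},
  {"dx": -0.07,"dy": -0.1,"dz": 0,"rx": 0,"ry": 0,"rz": 0},
], fingers=0)

```text
clock: 10.1
ee_pos: [0.4603, 0.0499, 0.1617]
tool_rot: [0.998, 0.065, -0.0, 0.0]
contact_force: [-0.2, -0.6, -0.0]
width: -0.002
grip_force: 0.0
```

>>> arm_command([
  {"dx": 0,"dy": -0.08,"dz": 0,"rx": 0,"ry": 0,"rz": 0},
  {"dx": 0,"dy": 0,"dz": 0,"rx": 0,"ry": 0,"rz": 0},
  {"dx": 0,"dy": 0,"dz": 0,"rx": 0,"ry": 0,"rz": 0},
], fingers=0.3)

```text
clock: 10.4
ee_pos: [0.4576, 0.0774, 0.1612]
tool_rot: [0.998, 0.07, -0.0, -0.0]
contact_force: [1.4, 0.4, 1.0]
width: 0.293
grip_force: 0.0
```

```bash
python3 st.py;python3 sd.py 7; python3 brk.py 60;python3 - <<'E'
from h import *
c=ctrl.read_camera('top');save('t5.png',cv2.resize(c['img'][215:290,230:330],(800,600),interpolation=cv2.INTER_CUBIC))
a=cv2.imread('pics/s_7.png');b=cv2.imread('pics/t5.png');cv2.imwrite('pics/both2.png',np.hstack([cv2.resize(a,(400,333)),cv2.resize(b,(400,333))]))
E
```

```text
t 10.4 feeder x,y -96.3 46.5 z 161.2 yaw 0.1394 tilt [-0.0003  0.0007] F [1.41 0.41 1.03] w 0.293
leg px [296 183  24  27 369] x [-39.1  14.6] y [ 9.3 70.6] ((-10.87236213684082, 40.392887115478516), (61.229530334472656, 32.993797302246094), 58.133697509765625)
8 -20.5 -10.5 | 16 -35.2 -6.7 | 24 -40.3 -2.4 | 32 -32.7 2.4 | 40 -26.4 8.8 | 48 -22.2 12.5 | 56 -18.4 17.1 | 64 -14.3 11.5 | 72 -7.8 0.5 | 
leg px [316 207  20  47 152] x [-3.8  2.7] y [-108.3    8.5] ((-0.5537776947021484, -49.673484802246094), (120.23653411865234, 6.577747344970703), 89.94104766845703)
```

View pics/both2.png

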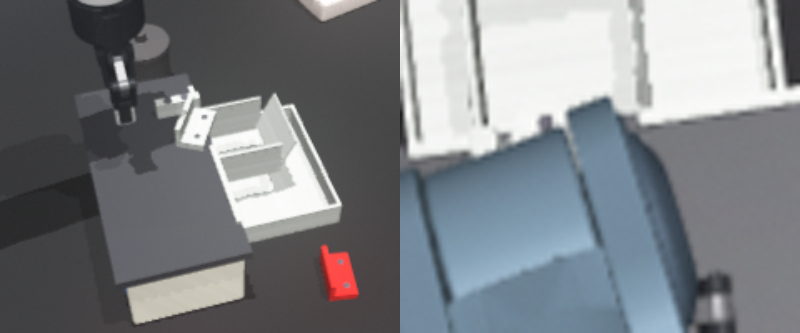

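The left half shows the bracket at (197,128) turned clockwise about 0.55 rad, with its left end over the edge. The tool in front of the stop hides the rest in the right half. The right front corner would catch the fence, so I mend it first. I go over it to the far side in the gap and push back with two fingertips, which squares it as before.

>>> arm_command([
  {"dx": 0.15,"dy": 0,"dz": -0.03,"rx": 0,"ry": 0,"rz": 0.001},
  {"dx": 0.15,"dy": 0.01,"dz": 0,"rx": 0,"ry": 0,"rz": 0},
  {"dx": 0.15,"dy": 0,"dz": 0,"rx": 0,"ry": 0,"rz": 0},
  {"dx": 0.02,"dy": 0,"dz": 0,"rx": 0,"ry": 0,"rz": 0},
  {"dx": 0,"dy": 0,"dz": 0,"rx": 0,"ry": 0,"rz": 0},
], fingers=0.4)

```text
clock: 11.0
ee_pos: [0.5994, 0.0908, 0.1693]
tool_rot: [0.998, 0.065, -0.001, -0.0]
contact_force: [-0.1, 0.2, -0.0]
width: 0.4
grip_force: 0.0
```

```bash
python3 st.py
```

```text
t 11.0 feeder x,y 46.0 40.5 z 169.3 yaw 0.1308 tilt [-0.0014  0.0008] F [-0.1   0.18 -0.02] w 0.4
```

>>> arm_command([
  {"dx": 0,"dy": -0.008,"dz": 0.08,"rx": 0,"ry": 0,"rz": -0.002},
  {"dx": 0,"dy": 0,"dz": 0.08,"rx": 0,"ry": 0,"rz": 0},
  {"dx": 0,"dy": 0,"dz": 0.03,"rx": 0,"ry": 0,"rz": 0},
  {"dx": -0.03,"dy": 0,"dz": 0,"rx": 0,"ry": 0,"rz": 0},
  {"dx": -0.01,"dy": 0,"dz": 0,"rx": 0,"ry": 0,"rz": 0},
])

```text
clock: 11.5
ee_pos: [0.5846, 0.092, 0.1138]
tool_rot: [0.998, 0.07, -0.0, 0.0]
contact_force: [0.9, 0.0, -0.6]
width: 0.399
grip_force: 0.0
```

>>> arm_command([
  {"dx": -0.01,"dy": 0,"dz": 0,"rx": 0,"ry": 0,"rz": 0},
  {"dx": -0.01,"dy": 0,"dz": 0,"rx": 0,"ry": 0,"rz": 0},
  {"dx": -0.01,"dy": 0,"dz": 0,"rx": 0,"ry": 0,"rz": 0},
  {"dx": -0.01,"dy": 0,"dz": 0,"rx": 0,"ry": 0,"rz": 0},
  {"dx": -0.01,"dy": 0,"dz": 0,"rx": 0,"ry": 0,"rz": 0},
])

```text
clock: 12.0
ee_pos: [0.5717, 0.0908, 0.114]
tool_rot: [0.998, 0.07, 0.001, -0.0]
contact_force: [1.8, 0.4, 1.0]
width: 0.399
grip_force: 0.5
```

```bash
python3 st.py;python3 sd.py 8; python3 brk.py 60
```

```text
t 12.0 feeder x,y 18.6 44.3 z 114.0 yaw 0.1396 tilt [0.0019 0.0008] F [1.82 0.38 1.04] w 0.399
leg px [295 185  23  27 375] x [-41.4   9.5] y [ 6.7 68.6] ((-15.484623908996582, 40.1045036315918), (66.22595977783203, 33.79193115234375), 64.29922485351562)
8 -26.8 -12.2 | 16 -43.2 -9.0 | 24 -42.9 -4.0 | 32 -33.0 -0.2 | 40 -28.2 4.4 | 48 -24.1 8.5 | 56 -22.8 10.0 | 64 -16.2 13.7 | 72 -14.7 -8.0 | 
leg px [316 207  20  47 156] x [-3.8  2.5] y [-109.2   10. ] ((-0.6324241161346436, -49.66096496582031), (6.56001091003418, 121.24433898925781), 0.12205606698989868)
```

It is turning back with about 2 N. I continue.

>>> arm_command([
  {"dx": -0.01,"dy": 0,"dz": 0,"rx": 0,"ry": 0,"rz": 0.001},
  {"dx": -0.01,"dy": 0,"dz": 0,"rx": 0,"ry": 0,"rz": 0},
  {"dx": -0.01,"dy": 0,"dz": 0,"rx": 0,"ry": 0,"rz": 0},
  {"dx": -0.01,"dy": 0,"dz": 0,"rx": 0,"ry": 0,"rz": 0},
  {"dx": -0.01,"dy": 0,"dz": 0,"rx": 0,"ry": 0,"rz": 0},
])

```text
clock: 12.55
ee_pos: [0.5558, 0.0881, 0.1132]
tool_rot: [0.998, 0.068, -0.0, 0.0]
contact_force: [-0.4, 0.4, 0.3]
width: 0.403
grip_force: 0.4
```

>>> arm_command([
  {"dx": -0.01,"dy": 0,"dz": 0,"rx": 0,"ry": 0,"rz": 0},
  {"dx": -0.01,"dy": 0,"dz": 0,"rx": 0,"ry": 0,"rz": 0},
  {"dx": -0.01,"dy": 0,"dz": 0,"rx": 0,"ry": 0,"rz": 0},
  {"dx": -0.01,"dy": 0,"dz": 0,"rx": 0,"ry": 0,"rz": 0},
  {"dx": 0,"dy": 0,"dz": 0,"rx": 0,"ry": 0,"rz": 0},
])

```text
clock: 13.05
ee_pos: [0.5437, 0.0863, 0.1132]
tool_rot: [0.998, 0.068, -0.001, 0.0]
contact_force: [-0.3, 0.1, -0.5]
width: 0.399
grip_force: 0.1
```

```bash
python3 st.py;python3 sd.py 9; python3 brk.py 60
```

```text
t 13.05 feeder x,y -9.8 43.6 z 113.2 yaw 0.1363 tilt [-0.001  -0.0005] F [-0.34  0.08 -0.52] w 0.399
leg px [288 189  29  26 375] x [-59.6  -2.4] y [ 1.4 62.8] ((-24.471969604492188, 29.07663345336914), (65.23333740234375, 53.06962966918945), 68.66365814208984)
0 -45.0 -25.9 | 8 -60.4 -24.6 | 16 -52.3 0.3 | 24 -50.7 0.8 | 32 -49.0 -20.1 | 40 -46.7 -18.6 | 48 -43.0 -16.9 | 56 -41.6 -16.1 | 64 -39.9 -18.6 | 
leg px [316 207  20  47 159] x [-3.7  2.5] y [-109.4   10.2] ((-0.5640156269073486, -49.469139099121094), (121.02486419677734, 6.293716907501221), 89.91867065429688)
```

>>> arm_command([
  {"dx": -0.01,"dy": 0,"dz": 0,"rx": 0,"ry": 0,"rz": 0},
  {"dx": -0.01,"dy": 0,"dz": 0,"rx": 0,"ry": 0,"rz": 0},
  {"dx": -0.01,"dy": 0,"dz": 0,"rx": 0,"ry": 0,"rz": 0},
  {"dx": -0.01,"dy": 0,"dz": 0,"rx": 0,"ry": 0,"rz": 0},
  {"dx": 0,"dy": 0,"dz": 0,"rx": 0,"ry": 0,"rz": 0},
])

```text
clock: 13.6
ee_pos: [0.5319, 0.0849, 0.1133]
tool_rot: [0.998, 0.068, -0.0, 0.0]
contact_force: [0.4, -0.8, -0.4]
width: 0.399
grip_force: 0.1
```

```bash
python3 st.py;python3 sd.py 10; python3 brk.py 60
```

```text
t 13.6 feeder x,y -21.7 43.9 z 113.3 yaw 0.1365 tilt [-0.0007 -0.0003] F [ 0.35 -0.78 -0.36] w 0.399
leg px [282 191  29  25 371] x [-70.7 -20.8] y [ 2.1 64.5] ((-35.97624206542969, 30.378582000732422), (66.31979370117188, 51.96903991699219), 68.08796691894531)
0 -54.9 -41.0 | 8 -72.1 -36.9 | 16 -65.0 -12.3 | 24 -63.2 -24.7 | 32 -61.1 -31.5 | 40 -57.2 -30.8 | 48 -55.7 -30.0 | 56 -54.1 -28.6 | 64 -50.0 -29.5 | 
leg px [316 207  20  47 154] x [-3.9  2.5] y [-109.8    9.6] ((-0.6137251853942871, -50.68830490112305), (122.41781616210938, 6.807712078094482), 89.782958984375)
```

The bracket is back on the deck at about (-46, 32) with skew about -0.17. I'll square it from behind, as in the first step.

>>> arm_command([
  {"dx": 0.03,"dy": 0,"dz": 0,"rx": 0,"ry": 0,"rz": 0},
  {"dx": 0,"dy": 0,"dz": -0.16,"rx": 0,"ry": 0,"rz": 0},
  {"dx": -0.15,"dy": 0.02,"dz": 0,"rx": 0,"ry": 0,"rz": 0},
  {"dx": -0.14,"dy": 0.02,"dz": 0,"rx": 0,"ry": 0,"rz": 0},
  {"dx": 0,"dy": 0,"dz": 0,"rx": 0,"ry": 0,"rz": 0},
])

```text
clock: 14.15
ee_pos: [0.449, 0.0598, 0.1586]
tool_rot: [0.998, 0.068, -0.005, 0.002]
contact_force: [0.6, -0.1, -1.3]
width: 0.4
grip_force: 0.0
```

```bash
python3 st.py;python3 sd.py 11; python3 brk.py 60
```

```text
t 14.15 feeder x,y -107.2 30.3 z 158.6 yaw 0.1355 tilt [-0.0106 -0.0049] F [ 0.56 -0.06 -1.34] w 0.4
leg px [282 191  19  25 368] x [-70.5 -25.3] y [ 2.3 64.4] ((-47.701820373535156, 34.38086700439453), (64.0069580078125, 33.521636962890625), 73.91326904296875)
0 -53.3 -40.8 | 8 -72.0 -37.1 | 16 -65.0 -35.2 | 24 -63.2 -33.4 | 32 -61.4 -31.3 | 40 -57.4 -29.7 | 48 -56.0 -25.6 | 56 -54.2 -23.5 | 64 -49.6 -29.3 | 
leg px [316 207  20  48 158] x [-3.8  2.4] y [-109.7    9.4] ((-0.6092875003814697, -49.82920837402344), (121.7281265258789, 6.468557357788086), 89.93439483642578)
```

>>> arm_command([
  {"dx": 0,"dy": 0,"dz": 0.08,"rx": 0,"ry": 0,"rz": 0},
  {"dx": 0,"dy": -0.005,"dz": 0.07,"rx": 0,"ry": 0,"rz": 0},
  {"dx": 0.03,"dy": 0,"dz": 0,"rx": 0,"ry": 0,"rz": 0},
  {"dx": 0.02,"dy": 0,"dz": 0,"rx": 0,"ry": 0,"rz": 0},
  {"dx": 0.01,"dy": 0,"dz": 0,"rx": 0,"ry": 0,"rz": 0},
])

```text
clock: 14.7
ee_pos: [0.4772, 0.067, 0.1176]
tool_rot: [0.998, 0.068, 0.001, -0.0]
contact_force: [-0.9, 0.0, 0.1]
width: 0.403
grip_force: 0.3
```

>>> arm_command([
  {"dx": 0.01,"dy": 0,"dz": 0,"rx": 0,"ry": 0,"rz": 0},
  {"dx": 0.01,"dy": 0,"dz": 0,"rx": 0,"ry": 0,"rz": 0},
  {"dx": 0.01,"dy": 0,"dz": 0,"rx": 0,"ry": 0,"rz": 0},
  {"dx": 0.01,"dy": 0,"dz": 0,"rx": 0,"ry": 0,"rz": 0},
  {"dx": 0.01,"dy": 0,"dz": 0,"rx": 0,"ry": 0,"rz": 0},
])

```text
clock: 15.2
ee_pos: [0.4892, 0.0685, 0.1165]
tool_rot: [0.998, 0.068, -0.0, 0.0]
contact_force: [-1.5, -0.5, 1.9]
width: 0.399
grip_force: 0.8
```

```bash
python3 st.py;python3 sd.py 12; python3 brk.py 60
```

```text
t 15.2 feeder x,y -66.2 33.4 z 116.5 yaw 0.1364 tilt [-0.0006 -0.0002] F [-1.52 -0.51  1.94] w 0.399
leg px [286 189  22  26 295] x [-57.7 -21.3] y [ 5.4 65.3] ((-32.47344207763672, 29.66327667236328), (73.26815795898438, 38.38340759277344), 65.8942642211914)
8 -64.3 -21.3 | 16 -46.8 -21.0 | 24 -46.2 -21.3 | 32 -44.5 -21.0 | 40 -43.1 -21.4 | 48 -41.2 -21.8 | 56 -39.7 -21.5 | 64 -37.4 -22.0 | 
leg px [316 207  20  47 147] x [-3.8  2.6] y [-109.5    9.4] ((-0.35476088523864746, -49.688262939453125), (121.4218521118164, 6.927271366119385), 89.65849304199219)
```

The bracket is square now: the front edge is at x -21.3 over the whole length and y runs from 5.4 to 65.3. It must go about 8 to 10 mm left to the stop. I nudge it from the right end on the centre-of-mass line (tool x ≈ -42). The earlier push was 4 mm too far back.

>>> arm_command([
  {"dx": -0.05,"dy": 0,"dz": 0,"rx": 0,"ry": 0,"rz": 0},
  {"dx": 0,"dy": 0,"dz": -0.15,"rx": 0,"ry": 0,"rz": 0},
  {"dx": 0,"dy": 0.14,"dz": 0,"rx": 0,"ry": 0,"rz": 0},
  {"dx": 0.06,"dy": 0.06,"dz": 0,"rx": 0,"ry": 0,"rz": 0},
  {"dx": 0.06,"dy": 0,"dz": 0,"rx": 0,"ry": 0,"rz": 0},
], fingers=0.4)

```text
clock: 15.75
ee_pos: [0.5197, 0.0073, 0.162]
tool_rot: [0.998, 0.065, 0.001, 0.001]
contact_force: [-0.7, -0.7, -0.1]
width: 0.401
grip_force: 0.0
```

>>> arm_command([
  {"dx": 0,"dy": 0,"dz": 0,"rx": 0,"ry": 0,"rz": 0},
  {"dx": 0,"dy": 0,"dz": 0,"rx": 0,"ry": 0,"rz": 0},
], fingers=0)

```text
clock: 15.95
ee_pos: [0.5183, 0.0124, 0.1613]
tool_rot: [0.998, 0.068, -0.0, -0.0]
contact_force: [0.0, -0.2, 0.2]
width: 0.066
grip_force: 0.0
```

```bash
python3 st.py;python3 sd.py 13; python3 brk.py 60
```

```text
t 15.95 feeder x,y -44.9 -26.1 z 161.3 yaw 0.1371 tilt [-0.0001  0.0006] F [ 0.04 -0.24  0.21] w 0.066
leg px [316 207  20  47 152] x [-3.5  2.6] y [-109.1    9.8] ((-0.49146270751953125, -48.787113189697266), (6.49558687210083, 121.14632415771484), 0.31239748001098633)
```

>>> arm_command([
  {"dx": 0.009,"dy": 0,"dz": 0.08,"rx": 0,"ry": 0,"rz": 0},
  {"dx": 0,"dy": 0,"dz": 0.077,"rx": 0,"ry": 0,"rz": 0},
  {"dx": 0,"dy": 0,"dz": 0,"rx": 0,"ry": 0,"rz": 0},
  {"dx": 0,"dy": -0.04,"dz": 0,"rx": 0,"ry": 0,"rz": 0},
  {"dx": 0,"dy": -0.01,"dz": 0,"rx": 0,"ry": 0,"rz": 0},
])

```text
clock: 16.5
ee_pos: [0.5191, 0.0296, 0.1154]
tool_rot: [0.998, 0.069, 0.001, -0.001]
contact_force: [-0.2, 0.5, 0.2]
width: -0.003
grip_force: 0.0
```

>>> arm_command([
  {"dx": 0,"dy": -0.01,"dz": 0,"rx": 0,"ry": 0,"rz": 0},
  {"dx": 0,"dy": -0.01,"dz": 0,"rx": 0,"ry": 0,"rz": 0},
  {"dx": 0,"dy": -0.008,"dz": 0,"rx": 0,"ry": 0,"rz": 0},
])

```text
clock: 16.8
ee_pos: [0.5184, 0.0357, 0.115]
tool_rot: [0.998, 0.068, 0.001, 0.0]
contact_force: [1.0, 0.2, 1.0]
width: -0.001
grip_force: 0.3
```

```bash
python3 st.py
```

```text
t 16.8 feeder x,y -41.7 -3.1 z 115.0 yaw 0.1364 tilt [ 0.0017 -0.0001] F [1.03 0.18 1.01] w -0.001
```

Contact is just beginning (y -3). I push on about 8 mm in small steps.

>>> arm_command([
  {"dx": 0,"dy": -0.005,"dz": 0,"rx": 0,"ry": 0,"rz": 0},
  {"dx": 0,"dy": -0.005,"dz": 0,"rx": 0,"ry": 0,"rz": 0},
  {"dx": 0,"dy": -0.005,"dz": 0,"rx": 0,"ry": 0,"rz": 0},
  {"dx": 0,"dy": -0.005,"dz": 0,"rx": 0,"ry": 0,"rz": 0},
  {"dx": 0,"dy": -0.003,"dz": 0,"rx": 0,"ry": 0,"rz": 0},
])

```text
clock: 17.3
ee_pos: [0.517, 0.0418, 0.1143]
tool_rot: [0.998, 0.068, -0.0, 0.0]
contact_force: [0.6, -2.4, 1.7]
width: -0.002
grip_force: 0.8
```

>>> arm_command([
  {"dx": 0,"dy": -0.003,"dz": 0,"rx": 0,"ry": 0,"rz": 0},
])

```text
clock: 17.4
ee_pos: [0.5168, 0.0428, 0.1143]
tool_rot: [0.998, 0.068, 0.0, 0.0]
contact_force: [-0.4, -0.8, 0.8]
width: -0.003
grip_force: 0.8
```

```bash
python3 st.py
```

```text
t 17.4 feeder x,y -42.3 4.1 z 114.3 yaw 0.1359 tilt [ 0.0001 -0.0005] F [-0.36 -0.79  0.83] w -0.003
```

>>> arm_command([
  {"dx": 0,"dy": -0.003,"dz": 0,"rx": 0,"ry": 0,"rz": 0},
])

```text
clock: 17.5
ee_pos: [0.5167, 0.0438, 0.1143]
tool_rot: [0.998, 0.068, 0.0, 0.0]
contact_force: [0.1, -1.8, 1.5]
width: 0.002
grip_force: 0.8
```

>>> arm_command([
  {"dx": 0,"dy": -0.003,"dz": 0,"rx": 0,"ry": 0,"rz": 0},
])

```text
clock: 17.6
ee_pos: [0.5165, 0.0448, 0.1143]
tool_rot: [0.998, 0.068, 0.0, 0.0]
contact_force: [1.0, -1.0, 0.7]
width: 0.003
grip_force: 0.8
```

>>> arm_command([
  {"dx": 0,"dy": -0.003,"dz": 0,"rx": 0,"ry": 0,"rz": 0},
])

```text
clock: 17.7
ee_pos: [0.5164, 0.0458, 0.1143]
tool_rot: [0.998, 0.068, -0.0, 0.0]
contact_force: [0.7, -1.7, 1.0]
width: 0.0
grip_force: 0.8
```

>>> arm_command([
  {"dx": 0,"dy": -0.002,"dz": 0,"rx": 0,"ry": 0,"rz": 0},
])

```text
clock: 17.8
ee_pos: [0.5163, 0.0466, 0.1143]
tool_rot: [0.998, 0.068, -0.0, -0.0]
contact_force: [0.3, -1.6, 1.0]
width: 0.003
grip_force: 0.8
```

>>> arm_command([
  {"dx": 0,"dy": -0.002,"dz": 0,"rx": 0,"ry": 0,"rz": 0},
])

```text
clock: 17.9
ee_pos: [0.5161, 0.0471, 0.1142]
tool_rot: [0.998, 0.068, -0.0, -0.0]
contact_force: [0.2, -1.6, 0.7]
width: -0.001
grip_force: 0.7
```

>>> arm_command([
  {"dx": 0,"dy": -0.002,"dz": 0,"rx": 0,"ry": 0,"rz": 0},
])

```text
clock: 18.0
ee_pos: [0.5161, 0.0477, 0.1143]
tool_rot: [0.998, 0.068, -0.0, -0.0]
contact_force: [0.1, -2.3, 0.1]
width: 0.003
grip_force: 0.7
```

>>> arm_command([
  {"dx": 0,"dy": -0.002,"dz": 0,"rx": 0,"ry": 0,"rz": 0},
])

```text
clock: 18.1
ee_pos: [0.516, 0.0483, 0.1142]
tool_rot: [0.998, 0.068, -0.0, -0.0]
contact_force: [-0.2, -0.6, 0.2]
width: -0.002
grip_force: 0.7
```

Back off right, lift, go behind, and measure.

>>> arm_command([
  {"dx": 0,"dy": 0.06,"dz": 0,"rx": 0,"ry": 0,"rz": 0},
  {"dx": 0,"dy": 0,"dz": 0,"rx": 0,"ry": 0,"rz": 0},
  {"dx": 0,"dy": 0,"dz": -0.16,"rx": 0,"ry": 0,"rz": 0},
  {"dx": -0.14,"dy": 0,"dz": 0,"rx": 0,"ry": 0,"rz": 0},
  {"dx": -0.05,"dy": -0.1,"dz": 0,"rx": 0,"ry": 0,"rz": 0},
], fingers=0)

```text
clock: 18.6
ee_pos: [0.4566, 0.0492, 0.1627]
tool_rot: [0.998, 0.064, -0.0, 0.001]
contact_force: [0.1, 0.4, -1.3]
width: -0.004
grip_force: 0.0
```

>>> arm_command([
  {"dx": 0,"dy": -0.06,"dz": 0,"rx": 0,"ry": 0,"rz": 0},
  {"dx": 0,"dy": 0,"dz": 0,"rx": 0,"ry": 0,"rz": 0},
  {"dx": 0,"dy": 0,"dz": 0,"rx": 0,"ry": 0,"rz": 0},
], fingers=0.4)

```text
clock: 18.9
ee_pos: [0.4554, 0.0708, 0.1623]
tool_rot: [0.998, 0.069, 0.0, -0.0]
contact_force: [-0.2, 0.1, 0.2]
width: 0.404
grip_force: 0.0
```

```bash
python3 st.py;python3 sd.py 14; python3 brk.py 60
```

```text
t 18.9 feeder x,y -99.3 40.3 z 162.3 yaw 0.138 tilt [0.0002 0.0001] F [-0.17  0.12  0.2 ] w 0.404
leg px [285 186  22  26 320] x [-55.4 -21.6] y [14.7 72.4] ((-38.348480224609375, 44.148738861083984), (59.33067321777344, 34.31267166137695), 89.86152648925781)
16 -55.6 -21.3 | 24 -55.5 -21.8 | 32 -55.3 -21.6 | 40 -55.4 -21.2 | 48 -55.4 -21.6 | 56 -55.5 -21.7 | 64 -46.1 -21.4 | 72 -45.9 -22.2 | 
leg px [316 207  20  47 162] x [-3.9  2.6] y [-110.   10.] ((-0.615710973739624, -49.68592834472656), (123.14312744140625, 6.697956562042236), 89.90701293945312)
```

The bracket is perfectly square, y 14 to 74, in line with the gap (10 to 76). Now I push it straight out.

>>> arm_command([
  {"dx": 0,"dy": -0.006,"dz": 0.08,"rx": 0,"ry": 0,"rz": 0.001},
  {"dx": 0,"dy": 0,"dz": 0.083,"rx": 0,"ry": 0,"rz": 0},
  {"dx": 0.03,"dy": 0,"dz": 0,"rx": 0,"ry": 0,"rz": 0},
  {"dx": 0.04,"dy": 0,"dz": 0,"rx": 0,"ry": 0,"rz": 0},
  {"dx": 0.02,"dy": 0,"dz": 0,"rx": 0,"ry": 0,"rz": 0},
])

```text
clock: 19.45
ee_pos: [0.4852, 0.0756, 0.1146]
tool_rot: [0.998, 0.066, 0.002, -0.0]
contact_force: [1.4, 0.6, -0.0]
width: 0.4
grip_force: 0.0
```

>>> arm_command([
  {"dx": 0.012,"dy": 0,"dz": 0,"rx": 0,"ry": 0,"rz": 0},
  {"dx": 0.012,"dy": 0,"dz": 0,"rx": 0,"ry": 0,"rz": 0},
  {"dx": 0.012,"dy": 0,"dz": 0,"rx": 0,"ry": 0,"rz": 0},
  {"dx": 0.012,"dy": 0,"dz": 0,"rx": 0,"ry": 0,"rz": 0},
  {"dx": 0.012,"dy": 0,"dz": 0,"rx": 0,"ry": 0,"rz": 0},
])

```text
clock: 19.95
ee_pos: [0.4998, 0.0779, 0.1134]
tool_rot: [0.998, 0.067, -0.0, 0.0]
contact_force: [-2.4, -1.2, 0.6]
width: 0.4
grip_force: 0.8
```

```bash
python3 st.py;python3 sd.py 15; python3 brk.py 60
```

```text
t 19.95 feeder x,y -54.4 41.2 z 113.4 yaw 0.1333 tilt [-0.0004 -0.0003] F [-2.42 -1.18  0.58] w 0.4
leg px [291 185  21  25 278] x [-48.1  -9.5] y [14.4 72.9] ((-20.881240844726562, 38.042762756347656), (72.2326431274414, 36.16260528564453), 64.44354248046875)
16 -52.7 -10.1 | 24 -36.0 -8.8 | 32 -34.7 -9.6 | 40 -32.7 -10.7 | 48 -30.7 -9.3 | 56 -29.0 -9.5 | 64 -26.8 -9.4 | 72 -24.3 -10.0 | 
leg px [316 207  20  47 152] x [-3.7  2.6] y [-108.5    9.8] ((-0.5191693305969238, -49.22418975830078), (118.86055755615234, 6.723238468170166), 89.69133758544922)
```

Square and centred, so I go on. Small steps past the fence entrance first.

>>> arm_command([
  {"dx": 0.01,"dy": 0,"dz": 0,"rx": 0,"ry": 0,"rz": 0},
  {"dx": 0.01,"dy": 0,"dz": 0,"rx": 0,"ry": 0,"rz": 0},
  {"dx": 0.01,"dy": 0,"dz": 0,"rx": 0,"ry": 0,"rz": 0},
  {"dx": 0.01,"dy": 0,"dz": 0,"rx": 0,"ry": 0,"rz": 0},
])

```text
clock: 20.4
ee_pos: [0.512, 0.0796, 0.1133]
tool_rot: [0.998, 0.067, 0.0, -0.0]
contact_force: [-0.2, -0.4, -0.4]
width: 0.4
grip_force: 0.5
```

>>> arm_command([
  {"dx": 0.012,"dy": 0,"dz": 0,"rx": 0,"ry": 0,"rz": 0},
  {"dx": 0.012,"dy": 0,"dz": 0,"rx": 0,"ry": 0,"rz": 0},
  {"dx": 0.012,"dy": 0,"dz": 0,"rx": 0,"ry": 0,"rz": 0},
  {"dx": 0.012,"dy": 0,"dz": 0,"rx": 0,"ry": 0,"rz": 0},
  {"dx": 0.012,"dy": 0,"dz": 0,"rx": 0,"ry": 0,"rz": 0},
])

```text
clock: 20.9
ee_pos: [0.5299, 0.082, 0.1134]
tool_rot: [0.998, 0.067, -0.0, -0.0]
contact_force: [-2.4, 0.4, 0.9]
width: 0.403
grip_force: 0.7
```

>>> arm_command([
  {"dx": 0.012,"dy": 0,"dz": 0,"rx": 0,"ry": 0,"rz": 0},
  {"dx": 0.012,"dy": 0,"dz": 0,"rx": 0,"ry": 0,"rz": 0},
  {"dx": 0.012,"dy": 0,"dz": 0,"rx": 0,"ry": 0,"rz": 0},
  {"dx": 0.012,"dy": 0,"dz": 0,"rx": 0,"ry": 0,"rz": 0},
  {"dx": 0.012,"dy": 0,"dz": 0,"rx": 0,"ry": 0,"rz": 0},
])

```text
clock: 21.4
ee_pos: [0.5481, 0.0844, 0.1135]
tool_rot: [0.998, 0.067, 0.0, -0.0]
contact_force: [-0.3, -0.2, 0.7]
width: 0.4
grip_force: 0.0
```

>>> arm_command([
  {"dx": 0.012,"dy": 0,"dz": 0,"rx": 0,"ry": 0,"rz": 0},
  {"dx": 0.012,"dy": 0,"dz": 0,"rx": 0,"ry": 0,"rz": 0},
  {"dx": 0.012,"dy": 0,"dz": 0,"rx": 0,"ry": 0,"rz": 0},
  {"dx": 0.012,"dy": 0,"dz": 0,"rx": 0,"ry": 0,"rz": 0},
  {"dx": 0.012,"dy": 0,"dz": 0,"rx": 0,"ry": 0,"rz": 0},
])

```text
clock: 21.9
ee_pos: [0.5656, 0.0868, 0.1133]
tool_rot: [0.998, 0.067, -0.0, -0.0]
contact_force: [0.1, -0.0, 0.2]
width: 0.401
grip_force: 0.0
```

```bash
python3 st.py;python3 sd.py 16; python3 brk.py 60
```

```text
t 21.9 feeder x,y 12.0 41.1 z 113.3 yaw 0.1332 tilt [-0.      0.0001] F [ 0.13 -0.01  0.18] w 0.401
leg px [316 207  20  47 155] x [-4.   2.6] y [-108.9    8.7] ((-0.790257453918457, -49.34025192260742), (7.192330360412598, 120.56170654296875), 0.09678378701210022)
```

View pics/s_16.png

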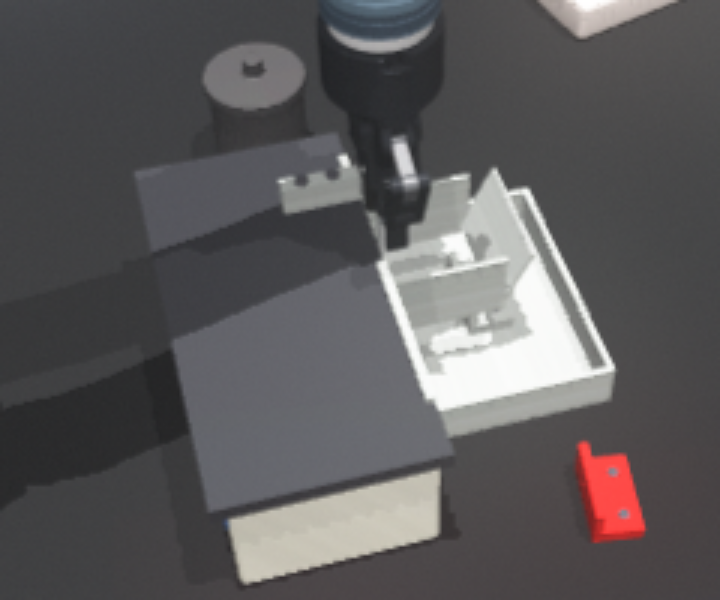

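The side crop shows the deck clear of the bracket and something lying in the tray under the chute at (470,325). I raise the arm, move back out of the way, and check from above.

>>> arm_command([
  {"dx": 0,"dy": 0,"dz": -0.15,"rx": 0,"ry": 0,"rz": 0},
  {"dx": 0,"dy": 0,"dz": -0.15,"rx": 0,"ry": 0,"rz": 0},
  {"dx": -0.15,"dy": 0,"dz": 0,"rx": 0,"ry": 0,"rz": 0},
  {"dx": -0.1,"dy": 0.1,"dz": 0,"rx": 0,"ry": 0,"rz": 0},
  {"dx": -0.1,"dy": 0.1,"dz": 0,"rx": 0,"ry": 0,"rz": 0},
])

```text
clock: 22.45
ee_pos: [0.4683, 0.0137, 0.204]
tool_rot: [0.998, 0.068, 0.001, 0.0]
contact_force: [0.8, -1.5, 0.4]
width: 0.397
grip_force: 0.0
```

>>> arm_command([
  {"dx": -0.1,"dy": 0.12,"dz": 0,"rx": 0,"ry": 0,"rz": 0},
  {"dx": -0.05,"dy": 0.15,"dz": 0,"rx": 0,"ry": 0,"rz": 0},
  {"dx": 0,"dy": 0.15,"dz": 0,"rx": 0,"ry": 0,"rz": 0},
  {"dx": 0,"dy": 0.15,"dz": 0,"rx": 0,"ry": 0,"rz": 0},
  {"dx": 0,"dy": 0,"dz": 0,"rx": 0,"ry": 0,"rz": 0},
])

```text
clock: 22.95
ee_pos: [0.4469, -0.1699, 0.2038]
tool_rot: [0.998, 0.061, 0.001, 0.002]
contact_force: [-0.5, -0.1, -0.4]
width: 0.399
grip_force: 0.0
```

```bash
python3 st.py; python3 - <<'E'
from h import *
c=ctrl.read_camera('top');save('t6.png',cv2.resize(c['img'][160:310,200:400],(800,600)))
X=cloud(c);a=.136;D=(X[...,:2]-[.5593,.0444])*1000;x=D@[np.cos(a),np.sin(a)];y=D@[-np.sin(a),np.cos(a)];z=X[...,2]*1000
m=(x>5)&(x<130)&(y>2)&(y<84)&(z>8)&(z<40)
n,l,st,ce=cv2.connectedComponentsWithStats(m.astype(np.uint8))
for k in range(1,n):
    if st[k,4]>40:q=l==k;print(st[k],x[q].mean().round(),y[q].mean().round(),np.percentile(z[q],[2,50,98]).round(),np.percentile(x[q],[2,98]).round(),np.percentile(y[q],[2,98]).round())
E
```

```text
t 22.95 feeder x,y -140.4 -197.1 z 203.8 yaw 0.1218 tilt [ 0.0013 -0.0034] F [-0.5 -0.1 -0.4] w 0.399
[252 208  31  14 294] 72.0 50.0 [10. 16. 37.] [64. 84.] [21. 78.]
```

View pics/t6.png

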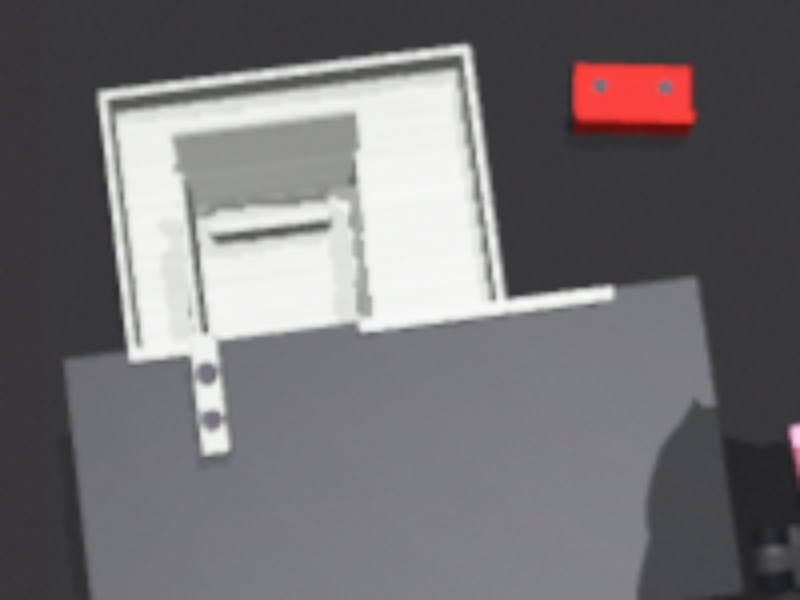

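The top crop shows the bracket lying in the tray under the chute: its upright leg is at (270,228), z at most 37 mm, feeder x about 64 to 84 and y 21 to 78. The deck is empty and the arm is clear. I hand in.

```bash
python3 -c "
from cell import ctrl
print(ctrl.hand_in())"
```

```text
the job is handed in; nothing more can be done
None
```

I pushed the bracket out through the gap and it lies in the catch tray; the job is handed in at about 23 s, highest force reading about 6 N, with no verdict shown.

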